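# Slide the standing torch into its stall by the bed

## Task

The battery torch has been left standing out on the bedside plank, where it will be knocked over in the night. With the fingertips, push it low down near its foot so that it slides, standing on its tail cap, into the empty middle stall of the wooden rack, all the way in against the back board. Do not grip, lift or topple it, leave everything else on the plank where it is, and finish clear of the torch.

Things in the scene. Friction and masses are not known exactly. Their poses are not given: they have to be found in the camera images.
- torch: Battery torch, loose, upright on its tail cap, lens up; 196 mm tall, about 0.3 kg. Origin: centre of its underside, z up along it. Tail cap (foot): black, round, 44 mm across, up to 34 mm; then a grey tube 37 mm across to 140 mm; head 56 mm across from 164 mm up. Friction on the plank about 0.6 (varies by a fifth): pushed below 25 mm it slides, above about 35 mm it may tip.
- rack: Wooden rack fixed to the plank: back board 306 mm long, 48 high, 12 thick; four partitions 40 high, 12 thick, reaching 64 mm out from it: three open-fronted stalls, each 86 wide inside, 98 between centres, plank as floor. Origin on the plank, middle of the middle stall, at the back board's inner face. x: from the mouth towards the back board; y along the board. Torch home: centre at x = -22 mm.
- tumbler: Empty glass tumbler, 72 mm across, 90 mm tall, in one of the outer stalls of the rack; origin at the centre of its underside. To be left alone.
- round_box: Round white plastic box with a hinged lid, 73 mm across, 49 mm tall, in the other outer stall; origin at the centre of its underside. To be left alone.
- hairbrush: Steel hairbrush lying on its back, pins up, 235 mm long, 62 mm wide, 28 mm high, head towards its x axis; origin near its middle, on the plank, 12 mm from the head. To be left alone.
- bottle: Clear plastic water bottle with a white cap, 66 mm across, 200 mm tall; origin at the centre of its underside. To be left alone.
- paperback: Blue paperback lying flat, 112 x 178 x 24 mm; origin at the centre of its underside. To be left alone.
- case: Black spectacle case, 155 x 58 x 34 mm, long side along its x axis; origin at the centre of its underside. To be left alone.
- mug: White mug, 80 mm across, 92 mm tall; origin at the centre of its underside. To be left alone.

How it is judged:
At the end, for the whole second after the job is handed in: The torch stands upright and still (within 3 degrees) on the plank in the middle stall, its tail cap within 7 mm of the back board, and nothing touches it but the rack and the plank (x of torch in the frame of rack between -0.029 and -0.018 m and y of torch in the frame of rack between -0.025 and 0.025 m and angle between torch's own z axis and vertical below 0.05 rad and height (world z) of torch below 0.003 m and linear speed of torch below 0.01 m/s).
It fails at once if the torch is tipped (more than about 17 degrees) (angle between torch's own z axis and vertical above 0.3 rad).
It fails at once if the torch is lifted off the plank (more than 8 mm) (height (world z) of torch above 0.008 m).
It fails at once if the torch is taken between the fingers (the gap between the finger pads is brought round its axis) (horizontal distance between the grasp point and torch below 0.012 m and height (world z) of the grasp point below 0.19 m).
It fails at once if the torch is pushed high up on its body (contact force between the arm and torch above 0.5 N and height (world z) of the grasp point above 0.1 m).
It fails at once if one of the other things on the plank (tumbler, round box, hairbrush, bottle, paperback, case, mug) is moved more than 15 mm (distance of any of tumbler, round_box, hairbrush, bottle, paperback, case, mug from where it was at the start of the episode above 0.015 m).
It also fails if it takes over 67 s, if anything falls off the work surface, if the arm or the gripper's body presses on something with over 40 N, if the wrist force passes 120 N, or if a joint passes its speed limit or range.

## Robot

A 6-joint arm with a two-finger parallel gripper is mounted at the origin on the work surface. World frame = base frame: x ahead of the robot, y to its left, z up, the work surface at z = 0. Lengths are in m, angles in rad, forces in N, time in s.
With the tool pointing down it reaches from about 0.275 to 1 m from the base axis. Payload 8.4 kg.
Tool frame: the origin (TCP) lies on the centre line of the jaws, within the pads' length; the fingertips stand 8 mm ahead of it and the grasp point (between the pads) lies 11 mm behind it (manip.finger_overhang is the distance from the TCP to the fingertips, in m); z points along the fingers, y is the line along which they close (so a half turn about z gives the same grasp; the last joint's range is limited). The gripper opens to 85 mm and grips with 20 to 120 N. Pads are 22 mm wide; open, the fingers measure 114 mm over their backs; the gripper's body (76 mm by 85 mm) begins 54 mm behind the grasp point. The pads swing forward as they close: fully open they stand 13 mm farther back than shut.
Start: joints at [1.327, 0.353, 1.633, -0, 1.155, -0.002], TCP at [0.15, 0.607, 0.239] pointing down, gripper open.
Joint ranges: [-2.63, 2.63], [-0.92, 2.1], [0.06, 2.66], [-1.3, 4.44], [0, 2.69], [-3.02, 3.02]. Speed limits (rad/s): [2.22, 2.22, 2.79, 3.14, 3.14, 3.14].

## Interface

Orientations are given as [roll, pitch, yaw] about the fixed x, y, z axes, in that order (R = Rz(yaw) Ry(pitch) Rx(roll)).
In Python, from plant import manip gives the robot as it stands.
- The arm moves only by the tool servo_tool, never from a script. Its argument "motion" is one flat list of numbers, 5 for each row, row after row: the opening, from -1 (shut) to 1 (fully open), then the shift along the tool's x, y, z in mm, then the turn about the tool's z in rad. A call has 1 to 20 rows; each row shifts and turns the commanded pose from where the row before left it, along the tool's axes as they then stand; what a row does not reach is not made up. A row lasts 1/8 s, in which the tool goes at most 62.5 mm and 10.7 degrees, less where a joint would pass 70% of its speed; a pose out of reach is approached as far as the arm can. A call with a gripper value outside its range is refused whole. The fingers move at their own pace and stop on an object; the grip force is fixed at half the most. Time passes only in rows, so rows that do not move let the fingers close. It gives the time, the measured TCP pose, the force, the opening and the grip force at its end, in the units of the state.
- manip.sense(): the state, without advancing time (a new reading comes with each control period).
- manip.capture(name): name is "scene" or "top"; returns the picture (420x560x3 uint8, red, green, blue); there is no depth.
- manip.camera_params(name): a dict with "fx", "fy", "cx", "cy" (pixels), "R" (3x3) and "t" (3): a world point X has camera coordinates R X + t. Camera axes: x right, y down, z forward; pixel columns grow to the right and rows downward; lengths in m; the calibration is good to about 2 mm. A picture is of the moment at which its call begins. camera_params takes no time and is no camera call.
- manip.job_done(): hands the job in; it is judged then, once.
Trained networks look in the newest picture that a camera, given by its name, has taken for a name from the list of things; names that differ only in an ending like _2 or _b are one class to them, and where a whole thing is asked for, a point or a joint stands for the part that bears it (a point fixed in the world has none). Each returns a list of dicts, best first, with "p" (0 to 1); they miss things now and then, are a little off and sometimes report something else, mostly with a low value. They report only what shows in the picture. A call takes as long as a camera call.
- manip.find_in(thing, camera): "bbox" ([left, top, right, bottom] as shares, 0 to 1, of the picture: columns of its width, rows of its height, round what is visible of it).
- manip.trace(thing, camera): "mask" (420x560 bool, what is visible of it) and "bbox" ([left, top, right, bottom] as shares, 0 to 1, of the picture: columns of its width, rows of its height, round what is visible of it).
The state is a dict: "clock": time; "joints": joint angles; "dq": joint speeds; "joint_torque": joint torques, N m; "position": TCP position; "eef_rot": TCP orientation; "wrist_force": force on the tool from outside, world axes, zero at the start; "wrist_torque": the same for the moment, N m; "grip_width": opening from 0.0 (shut) to 1.0 (fully open); "grasp_force": force on a finger pad.
Only numpy, scipy, OpenCV 4.12 (cv2) and the standard library are available. Lean on these libraries where they do the work, as an engineer would, in place of code of your own. Each camera call takes 0.05 s, during which the arm holds its last target. There are 200 camera calls.

## Working session

There is one attempt and no reset: what is moved stays moved. The work goes in short steps, Python scripts to look and compute and a tool call to move; the robot and the scene stay as the last step left them, time stands still between calls to the robot, and variables do not carry over. Pictures are saved under pics/ and viewed, at most 10 in all, crops included, and the job is handed in when it is done.

Besides the shell and the picture viewer there is one more tool, called after "Request:" as a command line: name --argument value ..., lists and objects as JSON in quotes. servo_tool: Moves the arm, as the interface text tells. Its arguments: {"type":"object","properties":{"motion":{"type":"array"}},"required":["motion"]}

```bash
mkdir -p pics; python3 - <<'E'
from plant import manip
import cv2,numpy as np
for c in("scene","top"):
    im=manip.capture(c); cv2.imwrite(f"pics/{c}0.png",im[:,:,::-1])
    p=manip.camera_params(c); R=np.array(p["R"]);print(c,p["fx"],p["cx"],p["cy"],(-R.T@np.array(p["t"])).round(3),R.round(2).tolist())
    for n in("torch","rack","tumbler","round_box","hairbrush","bottle","paperback","case","mug"):
        r=manip.find_in(n,c)
        print(n,[(round(d["p"],2),(np.array(d["bbox"])*[560,420,560,420]).round().tolist()) for d in r[:2]])
s=manip.sense();print(s["clock"],s["position"],s["eef_rot"],s["grip_width"],manip.finger_overhang)
E
```

```text
scene 529.0662132891665 265.64603693669136 214.95126498071593 [ 1.417 -0.067  1.217] [[0.18, 0.98, -0.01], [0.79, -0.15, -0.6], [-0.59, 0.1, -0.8]]
torch [(0.75, [243.0, 159.0, 263.0, 219.0])]
rack [(0.77, [174.0, 241.0, 290.0, 288.0])]
tumbler [(0.69, [253.0, 227.0, 279.0, 262.0]), (0.62, [316.0, 158.0, 356.0, 215.0])]
round_box [(0.63, [179.0, 249.0, 205.0, 277.0]), (0.46, [244.0, 158.0, 263.0, 218.0])]
hairbrush [(0.74, [318.0, 155.0, 356.0, 215.0]), (0.32, [170.0, 239.0, 289.0, 286.0])]
bottle [(0.57, [88.0, 215.0, 129.0, 275.0])]
paperback [(0.59, [343.0, 223.0, 411.0, 262.0])]
case [(0.64, [108.0, 184.0, 144.0, 228.0])]
mug [(0.57, [390.0, 159.0, 430.0, 196.0])]
top 545.6789075917808 271.3249826583812 206.9207732234342 [0.352 0.077 1.572] [[0.03, -1.0, -0.01], [-0.99, -0.03, -0.14], [0.14, 0.01, -0.99]]
torch [(0.67, [274.0, 216.0, 299.0, 239.0])]
rack [(0.88, [269.0, 154.0, 379.0, 190.0])]
tumbler [(0.93, [274.0, 162.0, 299.0, 191.0])]
round_box [(0.93, [344.0, 163.0, 367.0, 191.0])]
hairbrush [(0.93, [191.0, 206.0, 213.0, 285.0]), (0.68, [273.0, 221.0, 298.0, 239.0])]
bottle [(0.75, [417.0, 181.0, 453.0, 210.0])]
paperback [(0.76, [150.0, 144.0, 218.0, 192.0])]
case [(0.95, [398.0, 237.0, 433.0, 295.0])]
mug [(0.9, [105.0, 216.0, 152.0, 243.0]), (0.45, [150.0, 143.0, 221.0, 191.0])]
1.0 [0.14964601 0.60681628 0.23931292] [ 3.14157318e+00 -1.23521213e-05  2.89980414e+00] 0.9983983373378827 0.008
```

View pics/top0.png

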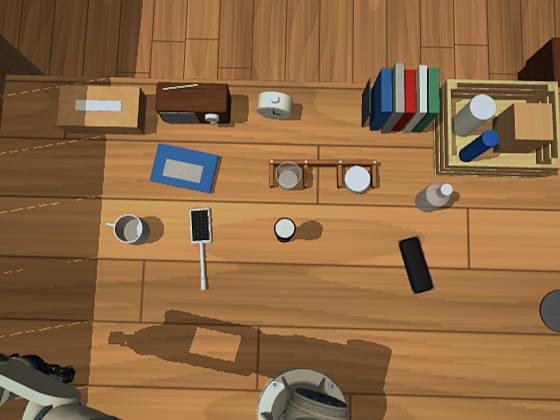

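View pics/scene0.png

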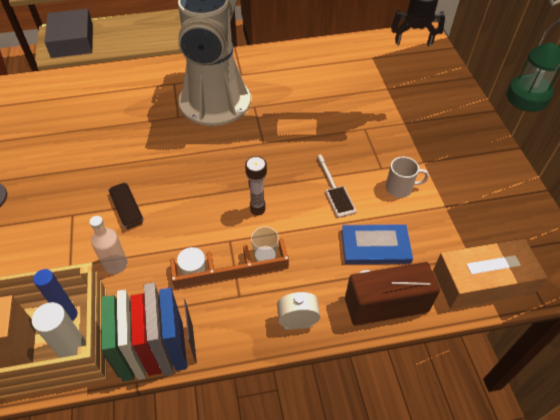

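The top view shows the torch head at about (285,229) and the rack at cols 270–378, back board at row ~162. The middle stall at col ~322 is empty. I'll zoom in to get accurate points.

```bash
cat > h.py <<'E'
import numpy as np,cv2
from plant import manip
def ray(c,u,v,z):
    p=manip.camera_params(c);R=np.array(p["R"]);t=np.array(p["t"]);o=-R.T@t
    d=R.T@np.array([(u-p["cx"])/p["fx"],(v-p["cy"])/p["fy"],1]);return (o+d*(z-o[2])/d[2])[:2]
def proj(c,X):
    p=manip.camera_params(c);q=np.array(p["R"])@np.array(X)+np.array(p["t"]);return np.array([p["fx"]*q[0]/q[2]+p["cx"],p["fy"]*q[1]/q[2]+p["cy"]])
E
python3 - <<'E'
from h import *
im=cv2.imread("pics/top0.png")[145:245,260:390];cv2.imwrite("pics/topc.png",cv2.resize(im,None,fx=6,fy=6,interpolation=cv2.INTER_CUBIC))
im=cv2.imread("pics/scene0.png")[150:290,165:300];cv2.imwrite("pics/scc.png",cv2.resize(im,None,fx=4,fy=4,interpolation=cv2.INTER_CUBIC))
E
```

```text
(no output)
```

View pics/topc.png

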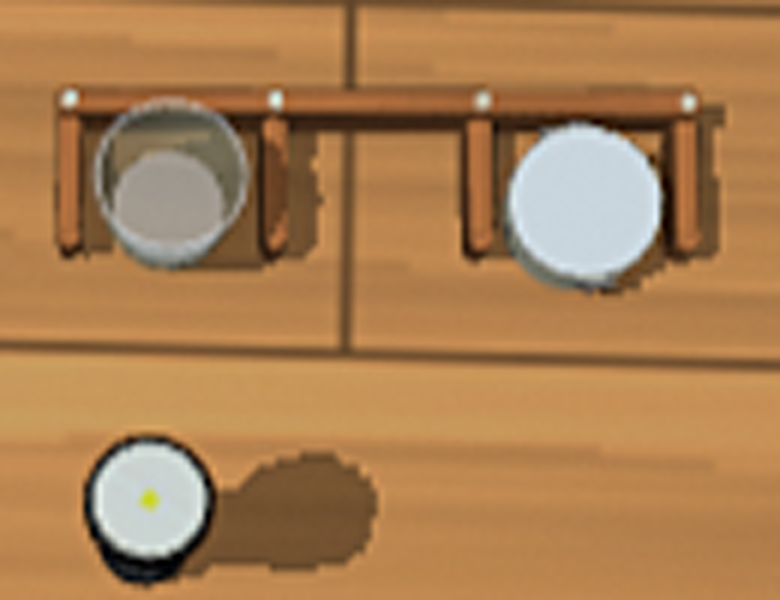

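View pics/scc.png

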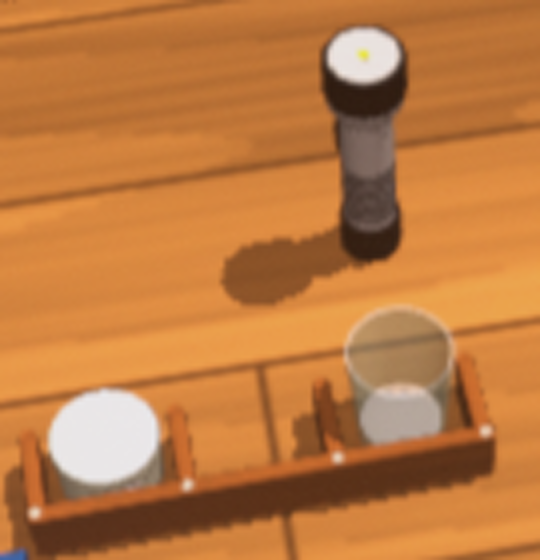

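The crops show the rack pins along the back board, the middle stall between crop cols 275 and 483, and the torch lens dot at crop (149,498). In the scene crop the lens dot is at (364,55) and the foot's bottom at about (370,258).

```bash
python3 - <<'E'
from h import *
T=lambda u,v:((u+.5)/6-.5+260,(v+.5)/6-.5+145)
S=lambda u,v:((u+.5)/4-.5+165,(v+.5)/4-.5+150)
pt=[ray("top",*T(*q),.048) for q in((69,98),(275,100),(483,100),(689,102))]
ps=[ray("scene",*S(*q),.048) for q in((486,430),(338,457),(188,485),(35,513))]
print(np.round(pt,4),np.round(ps,4))
lt=ray("top",*T(149,498),.196);ls=ray("scene",*S(364,55),.196);print("torch",lt,ls)
P=(np.array(pt)+ps)/2;L=(lt+ls)/2
y=P[0]-P[3];y/=np.hypot(*y);x=np.array([y[1],-y[0]]);o=P.mean(0)-.006*x
print("rack o",o,"yaw",np.arctan2(x[1],x[0]),"len",np.hypot(*(P[0]-P[3])))
print("torch in rack",(L-o)@x,(L-o)@y, "home",o-.022*x,"torch",L)
for n in("tumbler","round_box","hairbrush","bottle","case"):pass
print("foot proj top/scene",proj("scene",[*L,0]), "seen",S(370,258))
for c,u,v,z in(("top",202,246,.02),("top",415,265,.034),("top",202,207,.02)):print(ray(c,u,v,z))
E
```

```text
[[ 0.6993  0.104 ]
 [ 0.7009  0.006 ]
 [ 0.7034 -0.0927]
 [ 0.705  -0.1904]] [[ 0.6985  0.1043]
 [ 0.7006  0.0063]
 [ 0.7031 -0.0915]
 [ 0.7052 -0.1896]]
torch [0.49387469 0.06271338] [0.49296022 0.06340437]
rack o [ 0.69599514 -0.04307637] yaw 0.020911401488326736 len 0.2942045641582131
torch in rack -0.20031411993197398 0.11034791100253921 home [ 0.67399995 -0.04353638] torch [0.49341746 0.06305887]
foot proj top/scene [257.43826261 209.3205647 ] seen (257.125, 214.125)
[0.4530399  0.29417156]
[ 0.41542119 -0.30661876]
[0.56512327 0.29933497]
```

Both cameras agree, and the rack length comes out at 0.294 m as it should. The rack's yaw is 0.021 rad, and the torch sits at (-0.200, +0.110) in the rack frame.

With the tool pointing down, the gripper body would hit the torch if I pushed with closed fingers. I'll push with the back of a fully open finger instead: first along -y, then along +x.

Request:
servo_tool --motion '[1, -36.4, -28.8, 0, 0, 1, -36.4, -28.8, 0, 0, 1, -36.4, -28.8, 0, 0, 1, -36.4, -28.8, 0, 0, 1, -36.4, -28.8, 0, 0, 1, -36.4, -28.8, 0, 0, 1, -36.4, -28.8, 0, 0, 1, -36.4, -28.8, 0, 0, 1, -36.4, -28.8, 0, 0, 1, -36.4, -28.8, 0, 0, 1, -36.4, -28.8, 0, 0, 1, -36.4, -28.8, 0, 0, 1, 0, 0, 0, -0.13, 1, 0, 0, 0, -0.133, 1, 0, 0, 0, 0]'

```text
clock: 2.88
position: [0.4911, 0.1665, 0.2393]
eef_rot: [3.142, 0.0, -3.122]
wrist_force: [-1.1, 0.5, 0.1]
grip_width: 1.0
grasp_force: 0.0
```

Request:
servo_tool --motion '[1, 0, 0, 40, 0, 1, 0, 0, 40, 0, 1, 0, 0, 40, 0, 1, 0, 0, 40, 0, 1, 0, 0, 30, 0, 1, 0, 0, 20, 0, 1, 0, 0, 9, 0, 1, 0, 0, 0, 0]'

```text
clock: 3.88
position: [0.4909, 0.1668, 0.0202]
eef_rot: [-3.141, -0.001, -3.122]
wrist_force: [-0.8, 0.5, 0.2]
grip_width: 1.003
grasp_force: 0.0
```

```bash
python3 - <<'E'
from h import *
im=manip.capture("scene");p=proj("scene",[.49,.12,.05]).astype(int);print(p)
c=im[p[1]-90:p[1]+60,p[0]-90:p[0]+110,::-1];cv2.imwrite("pics/a.png",cv2.resize(c,None,fx=4,fy=4,interpolation=cv2.INTER_CUBIC))
print(manip.sense()["wrist_force"],manip.sense()["position"])
E
```

```text
[276 194]
[ 0.24384854 -0.19291472 -0.48480774] [0.49126398 0.1668681  0.02066801]
```

View pics/a.png

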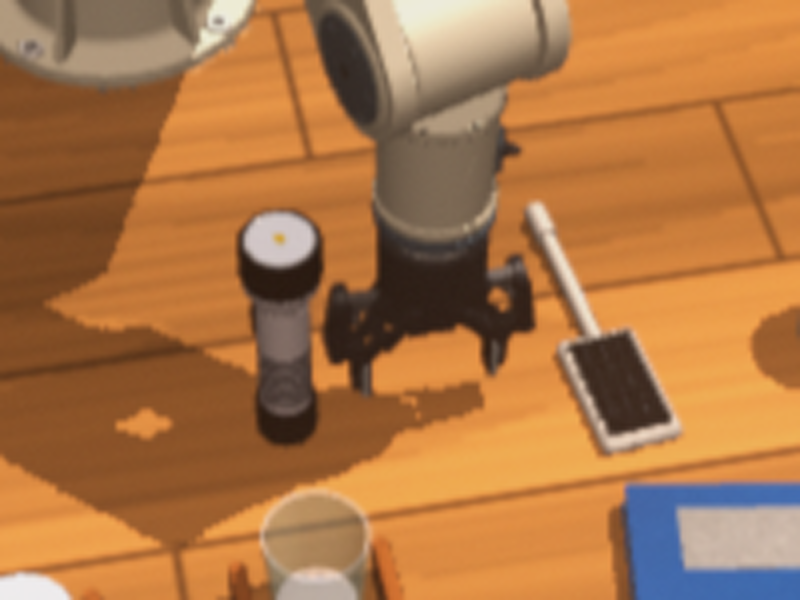

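The picture shows the torch clear of the gripper, with its foot at crop (287,425). The open fingers have knuckles at crop x≈330 that stick out further than the tips at x≈350, so I'll measure that.

```bash
python3 - <<'E'
from h import *
from scipy.optimize import least_squares
# in plane through TCP, along tool y: solve for lateral d and height
def lat(u,v):
    f=lambda q:proj("scene",[.491-.0209*q[0],.1668+q[0],q[1]])-np.array([(u+.5)/4-.5+186,(v+.5)/4-.5+104])
    return (least_squares(f,[0,.05]).x*1000).round(1)
for n,q in dict(tipL=(352,392),tipLr=(370,392),tipouter=(350,370),knL=(328,355),knLtop=(330,292),knmid=(325,325),tipR=(485,372),tipRr=(500,372),knR=(535,325),knRtop=(528,260),knRlow=(520,330)).items():print(n,lat(*q))
im=manip.capture("top");p=proj("top",[.49,.12,.05]).astype(int)
c=im[p[1]-40:p[1]+50,p[0]-70:p[0]+60,::-1];cv2.imwrite("pics/b.png",cv2.resize(c,None,fx=6,fy=6,interpolation=cv2.INTER_CUBIC));print(p)
E
```

```text
tipL [-55.7  22.8]
tipLr [-42.4  19.2]
tipouter [-57.1  48.3]
knL [-72.8  69.2]
knLtop [-70.8 135.8]
knmid [-74.6 102.2]
tipR [42.9 19.7]
tipRr [54.2 16.7]
knR [77.2 63.9]
knRtop [ 67.2 135.2]
knRlow [66.4 61.1]
[263 233]
```

View pics/b.png

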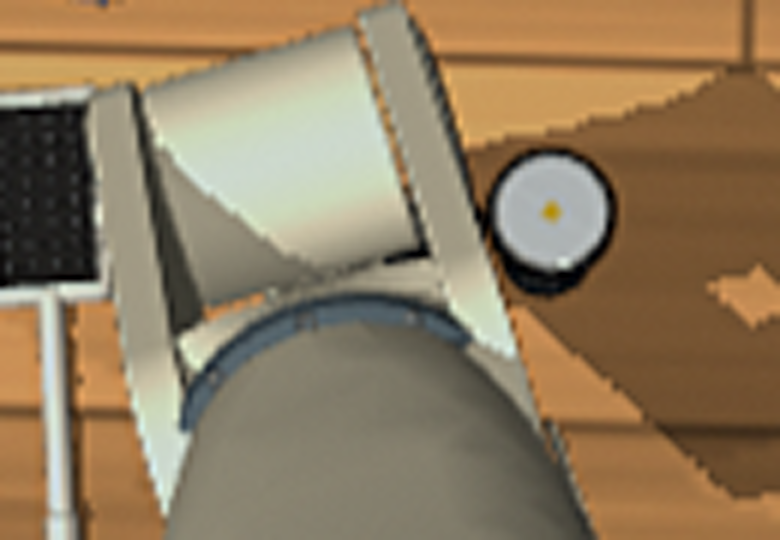

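The tips reach ±57 mm and end at about TCP height, while the knuckles reach ±73 mm above z≈65 mm. The finger back would therefore touch the tube too high. Contact at the finger's side or corner may clear it, so I'll turn the tool 90° and look at the fingers edge-on.

Request:
servo_tool --motion '[1, 0, 20, -15, 0, 1, 0, 0, 0, 0.1745, 1, 0, 0, 0, 0.1745, 1, 0, 0, 0, 0.1745, 1, 0, 0, 0, 0.1745, 1, 0, 0, 0, 0.1745, 1, 0, 0, 0, 0.1745, 1, 0, 0, 0, 0.1745, 1, 0, 0, 0, 0.1745, 1, 0, 0, 0, 0.1745, 1, 0, 0, 0, 0]'

```text
clock: 5.35
position: [0.4912, 0.1869, 0.0362]
eef_rot: [3.14, -0.001, 1.593]
wrist_force: [0.1, -0.0, 0.4]
grip_width: 1.004
grasp_force: 0.0
```

```bash
python3 - <<'E'
from h import *
im=manip.capture("scene");s=manip.sense();q=s["position"];print(q,s["eef_rot"],s["joints"])
p=proj("scene",[q[0],q[1],.1]).astype(int);print(p)
c=im[p[1]-50:p[1]+50,p[0]-70:p[0]+60,::-1];cv2.imwrite("pics/c.png",cv2.resize(c,None,fx=6,fy=6,interpolation=cv2.INTER_CUBIC))
E
```

```text
[0.49105236 0.18687613 0.03607909] [ 3.14030158e+00 -4.48982366e-04  1.59586480e+00] [ 3.60784455e-01  4.87477807e-01  1.98940967e+00 -2.30615188e-06
  6.63338264e-01  3.35718086e-01]
[300 179]
```

View pics/c.png

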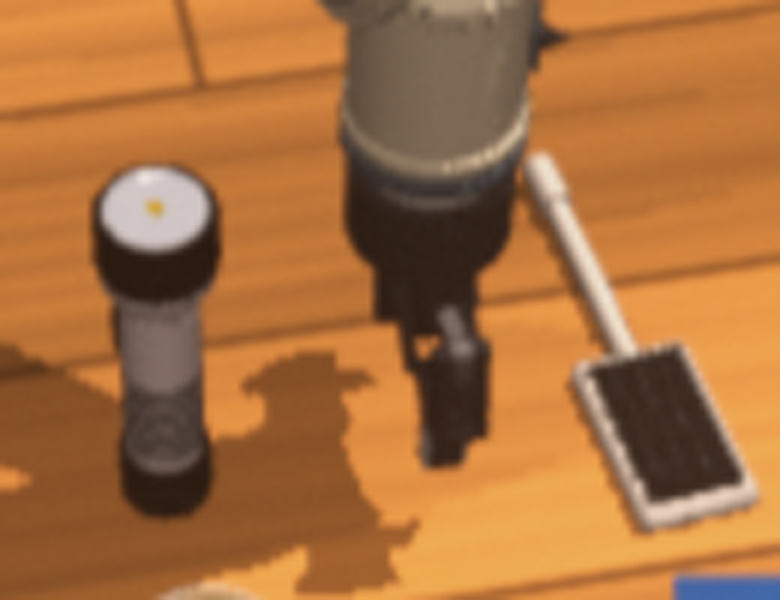

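Edge-on, the tips are 22 mm wide, the knuckles about 28 mm and the body round. So pushing with an outer fingertip corner, about 62° off the jaw line, touches the foot first with almost no tube contact.

Leg 1 runs diagonally to just in front of the middle stall, and leg 2 goes straight in. I'm moving behind the torch now.

Request:
servo_tool --motion '[1, 0, -28, 0, 0, 1, 0, -28, 0, 0, 1, 0, -27, 0, 0, 1, 0, 0, 0, -0.1, 1, 0, 0, 0, -0.096, 1, -30.5, -6.8, 10, 0, 1, -30.5, -6.8, 6, 0, 1, -30.5, -6.7, 4, 0, 1, 0, 0, 2, 0, 1, 0, 0, 0, 0]'

```text
clock: 6.65
position: [0.408, 0.0914, 0.0135]
eef_rot: [3.141, -0.0, 1.79]
wrist_force: [-0.4, 0.8, 0.8]
grip_width: 1.002
grasp_force: 0.0
```

```bash
cat >> h.py <<'E'
O=np.array([.6960,-.0431]);A=.0209;X=np.array([np.cos(A),np.sin(A)]);Y=np.array([-X[1],X[0]])
def lens(c):
    # lens disc centre: white blob in the torch mask region, height .196
    im=manip.capture(c);r=manip.trace("torch",c)
    if not r: return None
    m=r[0]["mask"].astype(np.uint8);m=cv2.dilate(m,np.ones((3,3)))
    w=((im.min(2)>150)&(m>0)).astype(np.uint8)
    n,l,s,ce=cv2.connectedComponentsWithStats(w)
    if n<2:return None
    k=1+np.argmax(s[1:,4]);return r[0]["p"],s[k,4],ray(c,*ce[k],.196),ray(c,*ce[k],.196)*0+ce[k]
def rk(P):P=np.array(P)[:2]-O;return (np.array([P@X,P@Y])*1000).round(1)
def state(th=62):
    T=[]
    for c in("scene","top"):
        r=lens(c)
        if r is not None: print(c,round(r[0],2),r[1],rk(r[2]));T.append(r[2])
    T=np.mean(T,0);s=manip.sense();q=np.array(s["position"]);yaw=s["eef_rot"][2]
    tx=np.array([np.cos(yaw),np.sin(yaw)]);ty=np.array([np.sin(yaw),-np.cos(yaw)])
    corner=q[:2]+.057*ty-.011*tx; v=T-corner
    print("torch rack",rk(T),"tcp rack",rk(q),"z",q[2].round(4),"yaw",round(yaw,3),"t",s["clock"],"F",np.round(s["wrist_force"],1))
    print("corner->axis dist mm",(1e3*np.hypot(*v)).round(1),"dir rack deg",np.degrees(np.arctan2(v@Y,v@X)).round(1),"theta",np.degrees(np.arccos(v@ty/np.hypot(*v))).round(1),"in tool x,y",(1e3*np.array([v@tx,v@ty])).round(1))
    return T,q,tx,ty
E
python3 -c "
from h import *
state()"
```

```text
scene 0.9 189 [-201.   109.9]
top 0.86 252 [-199.7  110.2]
torch rack [-200.3  110.1] tcp rack [-285.4  140.9] z 0.0135 yaw 1.79 t 6.85 F [-0.3 -1.2 -1.4]
corner->axis dist mm 41.3 dir rack deg -49.3 theta 60.6 in tool x,y [-36.   20.3]
```

Request:
servo_tool --motion '[1, -4.4, 2.5, 3, 0, 1, -4.4, 2.5, 0, 0, 1, -4.4, 2.5, 0, 0, 1, -4.4, 2.5, 0, 0, 1, -3.5, 2, 0, 0, 1, -3.5, 2, 0, 0, 1, -3.5, 2, 0, 0, 1, -3.5, 2, 0, 0, 1, -3.5, 2, 0, 0, 1, 0, 0, 0, 0]'

```text
clock: 8.1
position: [0.4349, 0.061, 0.0103]
eef_rot: [3.141, 0.0, 1.788]
wrist_force: [-0.3, 0.4, 0.6]
grip_width: 1.0
grasp_force: 0.2
```

```bash
python3 -c "
from h import *
state()"
```

```text
scene 0.87 208 [-178.8   74.1]
top 0.71 225 [-177.    74.7]
torch rack [-177.9   74.4] tcp rack [-259.1  109.7] z 0.0103 yaw 1.788 t 8.3 F [-0.2  0.7  0.5]
corner->axis dist mm 42.6 dir rack deg -57.0 theta 68.3 in tool x,y [-39.5  15.8]
```

The torch moved more than expected, so I'll check whether something touches it higher up.

```bash
python3 - <<'E'
from h import *
im=manip.capture("scene");p=proj("scene",[.5,.04,.1]).astype(int)
a=cv2.resize(im[p[1]-65:p[1]+55,p[0]-40:p[0]+60,::-1],None,fx=5,fy=5,interpolation=cv2.INTER_CUBIC)
im=manip.capture("top");p=proj("top",[.5,.04,.1]).astype(int)
b=cv2.resize(im[p[1]-55:p[1]+65,p[0]-50:p[0]+10,::-1],None,fx=5,fy=5,interpolation=cv2.INTER_CUBIC)
cv2.imwrite("pics/d.png",np.hstack([a,b]));print(manip.sense()["wrist_force"])
E
```

```text
[-0.29276094 -0.28252839  0.04474695]
```

View pics/d.png

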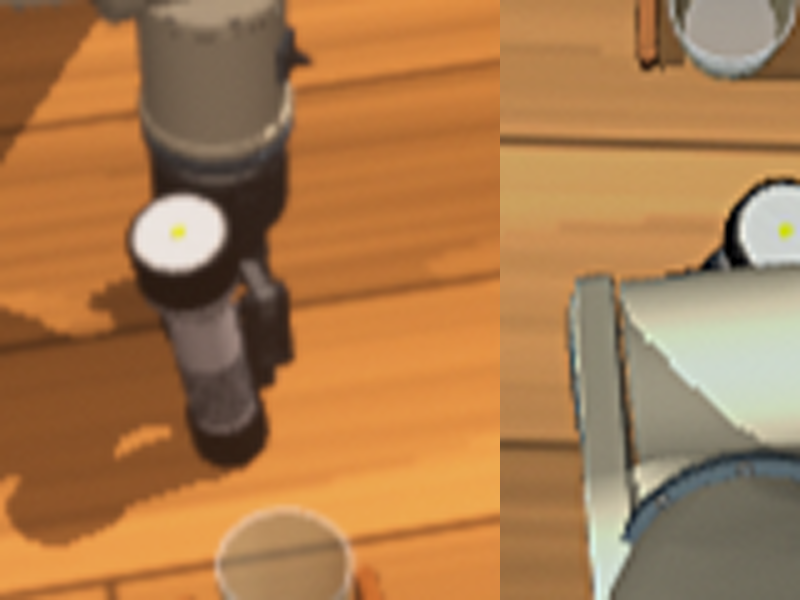

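The torch is leaning (lens at (178,232), foot at (228,450)), pushed by the knuckle rather than the tip. I'm backing off.

Request:
servo_tool --motion '[1, 1.8, -1, 0, 0, 1, 1.8, -1, 0, 0, 1, 1.8, -1, 0, 0, 1, 1.8, -1, 0, 0, 1, 2.6, -1.5, 0, 0, 1, 2.6, -1.5, 0, 0, 1, 2.6, -1.5, 0, 0, 1, 4.4, -2.5, 0, 0, 1, 4.4, -2.5, 0, 0, 1, 4.4, -2.5, 0, 0, 1, 0, 0, 0, 0, 1, 0, 0, 0, 0]'

```text
clock: 9.9
position: [0.413, 0.0853, 0.0103]
eef_rot: [3.141, 0.0, 1.789]
wrist_force: [0.7, -0.1, 0.2]
grip_width: 1.0
grasp_force: 0.0
```

```bash
python3 -c "
from h import *
state()"
```

```text
scene 0.73 194 [-191.6   98. ]
torch rack [-191.6   98. ] tcp rack [-280.2  134.2] z 0.0103 yaw 1.788 t 10.1 F [ 0.1 -0.3 -0.2]
corner->axis dist mm 47.6 dir rack deg -50.0 theta 61.3 in tool x,y [-41.7  22.9]
```

The torch is upright again at (-192, 98), having slid 15 mm. The tip corners seem rounded, so I'll push with the flatter side of the tip at θ≈77°. That leaves the knuckle barely ahead of the tip.

Request:
servo_tool --motion '[1, 0, 0, 0, -0.14, 1, 0, 0, 0, -0.141, 1, -6, 0, 0, 0, 1, -6, 0, 0, 0, 1, -6, 0, 0, 0, 1, -6, 0, 0, 0, 1, -4, 0, 0, 0, 1, -3, 0, 0, 0, 1, 0, 0, 0, 0]'

```text
clock: 11.22
position: [0.4278, 0.0579, 0.0103]
eef_rot: [-3.142, 0.0, 2.069]
wrist_force: [0.2, 0.6, -0.3]
grip_width: 1.0
grasp_force: 0.0
```

```bash
python3 -c "
from h import *
state()
r=manip.trace('torch','scene')[0]['mask'];v,u=np.nonzero(r);print('mask',u.min(),u.max(),v.min(),v.max(), 'foot u',u[v>v.max()-4].mean())"
```

```text
scene 0.79 194 [-191.6   98. ]
torch rack [-191.6   98. ] tcp rack [-266.2  106.8] z 0.0103 yaw 2.069 t 11.425 F [ 0.5 -1.1 -0.4]
corner->axis dist mm 31.6 dir rack deg -53.1 theta 80.5 in tool x,y [-31.1   5.2]
mask 241 262 159 217 foot u 254.0
```

Request:
servo_tool --motion '[1, -3, 0.7, 0, 0, 1, -3, 0.7, 0, 0, 1, -3, 0.7, 0, 0, 1, -3, 0.7, 0, 0, 1, -3, 0.7, 0, 0, 1, -3, 0.7, 0, 0, 1, -3, 0.7, 0, 0, 1, 0, 0, 0, 0]'

```text
clock: 12.48
position: [0.4422, 0.0418, 0.0103]
eef_rot: [3.142, 0.0, 2.069]
wrist_force: [-1.0, 0.8, -0.8]
grip_width: 1.0
grasp_force: 0.3
```

```bash
cat >> h.py <<'E'
from scipy.optimize import least_squares
def foot():
    r=manip.trace("torch","scene")
    if not r:print("nofoot");return
    m=r[0]["mask"];v,u=np.nonzero(m);vb=v.max()+.5
    b=v>=v.max()-6; ub=(u[b].min()+u[b].max())/2
    a=np.linspace(0,6.28,40)
    def f(P):
        c=np.array([proj("scene",[P[0]+.022*np.cos(t),P[1]+.022*np.sin(t),0]) for t in a]);return [c[:,0].mean()-ub,c[:,1].max()-vb]
    P=least_squares(f,[.5,0],x_scale=.01).x;print("foot rack",rk(P));return P
E
python3 -c "
from h import *
state();foot()"
```

```text
scene 0.78 190 [-183.4   86.7]
top 0.77 193 [-177.8   87.4]
torch rack [-180.6   87.1] tcp rack [-252.    90.3] z 0.0103 yaw 2.069 t 12.675 F [-1.5  0.7  0.2]
corner->axis dist mm 25.2 dir rack deg -51.3 theta 78.7 in tool x,y [-24.7   5. ]
foot rack [-189.3   92.1]
```

Request:
servo_tool --motion '[1, -3, 0.7, 0, 0, 1, -3, 0.7, 0, 0, 1, -3, 0.7, 0, 0, 1, -3, 0.7, 0, 0, 1, -3, 0.7, 0, 0, 1, -3, 0.7, 0, 0, 1, -3, 0.7, 0, 0, 1, 0, 0, 0, 0]'

```text
clock: 13.72
position: [0.4567, 0.0257, 0.0103]
eef_rot: [3.141, 0.0, 2.069]
wrist_force: [-0.6, 0.5, -0.9]
grip_width: 1.003
grasp_force: 0.2
```

```bash
python3 -c "
from h import *
state();foot()"
```

```text
scene 0.58 195 [-169.5   70.9]
top 0.73 500 [-71.6 -75.5]
torch rack [-120.6   -2.3] tcp rack [-237.9   73.9] z 0.0103 yaw 2.069 t 13.925 F [-0.7 -0.  -0.3]
corner->axis dist mm 111.3 dir rack deg -56.4 theta 83.7 in tool x,y [-110.7   12.1]
foot rack [-178.8   74.1]
```

Request:
servo_tool --motion '[1, -3, 0.7, 0, 0, 1, -3, 0.7, 0, 0, 1, -3, 0.7, 0, 0, 1, -3, 0.7, 0, 0, 1, -3, 0.7, 0, 0, 1, -3, 0.7, 0, 0, 1, -3, 0.7, 0, 0, 1, -3, 0.7, 0, 0, 1, -3, 0.7, 0, 0, 1, -3, 0.7, 0, 0, 1, -3, 0.7, 0, 0, 1, 0, 0, 0, 0]'

```text
clock: 15.48
position: [0.4793, 0.0004, 0.0103]
eef_rot: [3.141, 0.0, 2.069]
wrist_force: [-0.2, 0.8, 0.7]
grip_width: 0.996
grasp_force: 0.2
```

```bash
sed -i 's/for c in("scene","top"):/for c in("scene",):/' h.py; python3 -c "
from h import *
state();foot()"
```

```text
scene 0.6 202 [-147.6   45.2]
torch rack [-147.6   45.2] tcp rack [-215.8   48.1] z 0.0103 yaw 2.069 t 15.575 F [ 0.3  0.6 -0.3]
corner->axis dist mm 23.0 dir rack deg -57.0 theta 84.4 in tool x,y [-22.8   2.2]
foot rack [-155.6   49.7]
```

Request:
servo_tool --motion '[1, -3, 0.3, 0, 0, 1, -3, 0.3, 0, 0, 1, -3, 0.3, 0, 0, 1, -3, 0.3, 0, 0, 1, -3, 0.3, 0, 0, 1, -3, 0.3, 0, 0, 1, -3, 0.3, 0, 0, 1, -3, 0.3, 0, 0, 1, -3, 0.3, 0, 0, 1, -3, 0.3, 0, 0, 1, -3, 0.3, 0, 0, 1, -3, 0.3, 0, 0, 1, -3, 0.3, 0, 0, 1, -3, 0.3, 0, 0, 1, 0, 0, 0, 0]'

```text
clock: 17.5
position: [0.503, -0.0346, 0.0103]
eef_rot: [3.141, 0.0, 2.069]
wrist_force: [-0.1, 0.9, -0.5]
grip_width: 1.001
grasp_force: 0.3
```

```bash
python3 -c "
from h import *
state();foot()"
```

```text
scene 0.81 208 [-124.5    9.5]
torch rack [-124.5    9.5] tcp rack [-192.9   12.7] z 0.0103 yaw 2.069 t 17.6 F [-0.3  0.8  0.4]
corner->axis dist mm 23.4 dir rack deg -57.0 theta 84.4 in tool x,y [-23.2   2.3]
foot rack [-129.4   11. ]
```

Request:
servo_tool --motion '[1, -3, 0.3, 0, 0, 1, -3, 0.3, 0, 0, 1, -3, 0.3, 0, 0, 1, -3, 0.3, 0, 0, 1, -3, 0.3, 0, 0, 1, -3, 0.3, 0, 0, 1, -3, 0.3, 0, 0, 1, -3, 0.3, 0, 0, 1, 0, 0, 0, 0, 1, 2, 0, 0, 0, 1, 2, 0, 0, 0, 1, 2, 0, 0, 0, 1, 5, 0, 0, 0, 1, 10, 0, 0, 0, 1, 10, 0, 0, 0, 1, 10, 0, 0, 0, 1, 0, 0, 0, 0]'

```text
clock: 19.77
position: [0.4961, -0.0175, 0.0103]
eef_rot: [-3.141, -0.0, 2.07]
wrist_force: [-0.8, 0.2, 0.2]
grip_width: 0.998
grasp_force: 0.0
```

```bash
python3 -c "
from h import *
state();foot()
for n,h in(('round_box',.049),('tumbler',.09)):
  manip.capture('top');r=manip.find_in(n,'top')
  for q in r[:1]:
    b=np.array(q['bbox'])*[560,420,560,420];print(n,b.round(),rk(ray('top',(b[0]+b[2])/2,(b[1]+b[3])/2,h/2)))"
```

```text
scene 0.96 218 [-113.4   -6.8]
torch rack [-113.4   -6.8] tcp rack [-198.6   29.2] z 0.0104 yaw 2.07 t 19.875 F [-0.1 -0.2 -0.8]
corner->axis dist mm 60.2 dir rack deg -60.6 theta 88.0 in tool x,y [-60.1   2.1]
foot rack [-116.5   -8. ]
round_box [344. 162. 369. 188.] [-29.5 -99.1]
tumbler [278. 162. 299. 190.] [-35.9  97.7]
```

The torch stands upright at (-113, -7), in line with the stall. Next I go round behind it with the tool canted, so that the other finger clears the round box.

Request:
servo_tool --motion '[1, 10, 0, 0, 0, 1, 10, 0, 0, 0, 1, 10, 0, 0, 0, 1, 0, 0, 0, -0.1556, 1, 0, 0, 0, -0.1556, 1, 0, 0, 0, -0.1556, 1, 0, 0, 0, -0.1556, 1, 0, 0, 0, -0.1556, 1, 0, 0, 0, 0, 1, -10.1, -15.2, 0, 0, 1, -10.1, -15.2, 0, 0, 1, -10.1, -15.2, 0, 0, 1, -10.1, -15.2, 0, 0, 1, -10.1, -15.2, 0, 0, 1, -10.1, -15.2, 0, 0, 1, 0, 0, 0, 0, 1, 0, 0, 0, 0]'

```text
clock: 22.25
position: [0.5136, -0.0966, 0.0102]
eef_rot: [3.142, -0.001, 2.847]
wrist_force: [-0.9, 0.1, -0.1]
grip_width: 1.0
grasp_force: 0.0
```

```bash
python3 -c "
from h import *
state();foot()"
```

```text
scene 0.81 216 [-113.6   -6.9]
torch rack [-113.6   -6.9] tcp rack [-183.5  -49.3] z 0.0102 yaw 2.848 t 22.35 F [-0.9 -0.   0.4]
corner->axis dist mm 42.6 dir rack deg -11.3 theta 83.3 in tool x,y [-42.4   5. ]
foot rack [-116.5   -8. ]
```

Request:
servo_tool --motion '[1, -5, 0, 0, 0, 1, -5, 0, 0, 0, 1, -3, 0, 0, 0, 1, -3, 0.6, 0, 0, 1, -3, 0.75, 0, 0, 1, -3, 0.75, 0, 0, 1, -3, 0.75, 0, 0, 1, -3, 0.75, 0, 0, 1, -3, 0.75, 0, 0, 1, -3, 0.75, 0, 0, 1, -3, 0.75, 0, 0, 1, 0, 0, 0, 0]'

```text
clock: 23.9
position: [0.5515, -0.1019, 0.0103]
eef_rot: [3.142, 0.001, 2.847]
wrist_force: [-1.6, 0.2, -0.6]
grip_width: 1.003
grasp_force: 0.3
```

```bash
python3 -c "
from h import *
state();foot()"
```

```text
scene 0.8 232 [-94.6  -9.2]
torch rack [-94.6  -9.2] tcp rack [-146.   -55.8] z 0.0103 yaw 2.847 t 24.0 F [-0.2  0.1 -1. ]
corner->axis dist mm 23.7 dir rack deg -10.2 theta 82.2 in tool x,y [-23.5   3.2]
foot rack [-103.2   -8.6]
```

Request:
servo_tool --motion '[1, -3, 0.75, 0, 0, 1, -3, 0.75, 0, 0, 1, -3, 0.75, 0, 0, 1, -3, 0.75, 0, 0, 1, -3, 0.75, 0, 0, 1, -3, 0.75, 0, 0, 1, -3, 0.75, 0, 0, 1, -3, 0.75, 0, 0, 1, -3, 0.75, 0, 0, 1, -3, 0.75, 0, 0, 1, -3, 0.75, 0, 0, 1, -3, 0.75, 0, 0, 1, -3, 0.75, 0, 0, 1, 0, 0, 0, 0]'

```text
clock: 25.8
position: [0.5916, -0.1039, 0.0103]
eef_rot: [3.142, 0.001, 2.847]
wrist_force: [-0.7, 0.3, -0.3]
grip_width: 1.001
grasp_force: 0.2
```

```bash
python3 -c "
from h import *
T,q,tx,ty=state();foot()
for a,b in((42.5,-11),(57,-11)):print('other finger',rk(q[:2]-ty*a/1e3+tx*b/1e3))"
```

```text
scene 0.8 239 [-56.1 -12.2]
torch rack [-56.1 -12.2] tcp rack [-105.8  -58.6] z 0.0103 yaw 2.847 t 25.9 F [ 0.2 -0.1 -0.9]
corner->axis dist mm 22.0 dir rack deg -11.6 theta 83.6 in tool x,y [-21.8   2.5]
foot rack [-61.1 -11. ]
other finger [-108.5 -102.4]
other finger [-113.  -116.2]
```

Request:
servo_tool --motion '[1, -3, 0.75, 0, 0, 1, -3, 0.75, 0, 0, 1, -3, 0.75, 0, 0, 1, -3, 0.75, 0, 0, 1, -3, 0.75, 0, 0, 1, -3, 0.75, 0, 0, 1, -3, 0.75, 0, 0, 1, -3, 0.75, 0, 0, 1, 0, 0, 0, 0]'

```text
clock: 27.08
position: [0.6164, -0.1051, 0.0103]
eef_rot: [3.141, 0.001, 2.847]
wrist_force: [-1.6, 0.2, 0.1]
grip_width: 0.996
grasp_force: 0.3
```

```bash
python3 -c "
from h import *
T,q,tx,ty=state();foot()
for a,b in((42.5,-11),(57,-11)):print('other finger',rk(q[:2]-ty*a/1e3+tx*b/1e3))
print('box',rk(ray('top',357.1,177.9,.049)))
im=manip.capture('scene')[200:300,160:300,::-1];cv2.imwrite('pics/e.png',cv2.resize(im,None,fx=5,fy=5,interpolation=cv2.INTER_CUBIC))"
```

```text
return _methods._mean(a, axis=axis, dtype=dtype,
  ret = ret.dtype.type(ret / rcount)
Traceback (most recent call last):
  File "h.py", line 27, in state
    print("torch rack",rk(T),"tcp rack",rk(q),"z",q[2].round(4),"yaw",round(yaw,3),"t",s["clock"],"F",np.round(s["wrist_force"],1))
                       ~~^^^
  File "h.py", line 18, in rk
    def rk(P):P=np.array(P)[:2]-O;return (np.array([P@X,P@Y])*1000).round(1)
                ~~~~~~~~~~~^^^^
IndexError: too many indices for array: array is 0-dimensional, but 1 were indexed
```

```bash
python3 -c "
from h import *
print('box',rk(ray('top',357.1,177.9,.049)))
s=manip.sense();q=np.array(s['position']);yaw=s['eef_rot'][2];tx=np.array([np.cos(yaw),np.sin(yaw)]);ty=np.array([np.sin(yaw),-np.cos(yaw)])
for a,b in((42.5,-11),(57,-11)):print('other finger',rk(q[:2]-ty*a/1e3+tx*b/1e3))
im=manip.capture('scene')[:,:,::-1]
e=proj('scene',[*(O-.031*X-.014*Y),.196]);print('expect lens',e)
p=proj('scene',[*O,.08]).astype(int);c=im[p[1]-60:p[1]+50,p[0]-60:p[0]+70];cv2.imwrite('pics/e.png',cv2.resize(c,None,fx=5,fy=5,interpolation=cv2.INTER_CUBIC));print(p)
for k in range(3):
  r=lens('scene')
  if r: print(r[0],r[1],rk(r[2]),r[3])
"
```

```text
box [-41.9 -97.3]
other finger [ -83.7 -104.2]
other finger [ -88.2 -118. ]
expect lens [217.88787287 223.21930729]
[229 258]
0.78 246 [-31.6 -14. ] [217.8495935  223.02439024]
0.66 248 [-31.7 -14.1] [217.80241935 222.99193548]
0.86 242 [-32.1 -13.9] [217.87603306 222.83471074]
```

View pics/e.png

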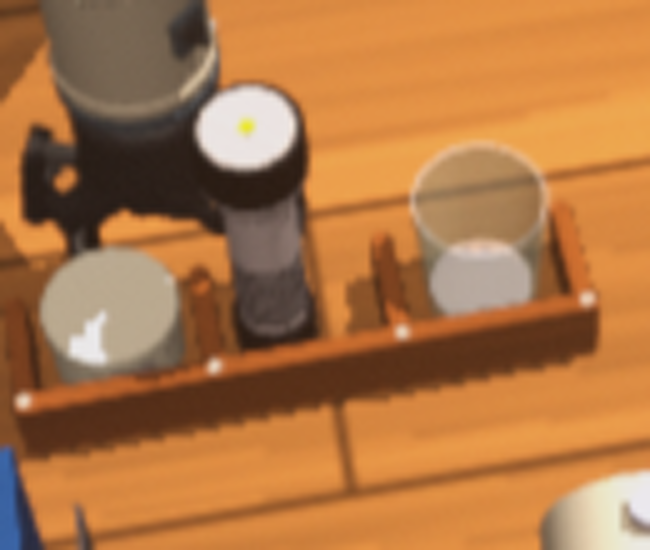

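The torch is in the stall, foot at about (-36, -14) with 14 mm to go. The other finger is 6 mm from the round box, so I'll back off, cant the tool 10° more, and re-check before the last push.

Request:
servo_tool --motion '[1, 2, 0, 0, 0, 1, 2, 0, 0, 0, 1, 2, 0, 0, 0, 1, 4, 0, 0, 0, 1, 7, 0, 0, 0, 1, 8, 0, 0, 0, 1, 0, 0, 0, 0.0875, 1, 0, 0, 0, 0.0875, 1, 0, 4, 0, 0, 1, 0, 3.5, 0, 0, 1, 0, 0, 0, 0]'

```text
clock: 28.9
position: [0.5955, -0.0908, 0.0103]
eef_rot: [3.142, 0.0, 2.674]
wrist_force: [0.1, 0.3, 1.0]
grip_width: 1.001
grasp_force: 0.0
```

```bash
python3 -c "
from h import *
T,q,tx,ty=state()
for a,b in((42.5,-11),(57,-11)):print('other finger',rk(q[:2]-ty*a/1e3+tx*b/1e3))"
```

```text
scene 0.59 239 [-35.  -13.1]
torch rack [-35.  -13.1] tcp rack [-101.7  -45.8] z 0.0103 yaw 2.673 t 29.0 F [ 0.3  0.5 -0.1]
corner->axis dist mm 32.6 dir rack deg -22.4 theta 84.4 in tool x,y [-32.5   3.2]
other finger [-111.9  -88.5]
other finger [-118.8 -101.3]
```

Request:
servo_tool --motion '[1, -3.5, 0, 0, 0, 1, -3.5, 0, 0, 0, 1, -2.5, 0.5, 0, 0, 1, -2.5, 0.7, 0, 0, 1, -2.5, 0.7, 0, 0, 1, -2.5, 0.7, 0, 0, 1, -2.5, 0.7, 0, 0, 1, -2, 0.5, 0, 0, 1, 0, 0, 0, 0]'

```text
clock: 30.12
position: [0.6165, -0.0975, 0.0102]
eef_rot: [3.142, 0.0, 2.672]
wrist_force: [-2.0, 0.7, -0.0]
grip_width: 1.002
grasp_force: 0.5
```

```bash
python3 -c "
from h import *
T,q,tx,ty=state()"
```

```text
scene 0.89 251 [-23.9 -16.2]
torch rack [-23.9 -16.2] tcp rack [-80.7 -52.7] z 0.0102 yaw 2.672 t 30.225 F [-1.2 -0.1 -1.2]
corner->axis dist mm 22.0 dir rack deg -22.9 theta 84.8 in tool x,y [-21.9   2. ]
```

Request:
servo_tool --motion '[1, -1.4, 0.5, 0, 0, 1, -1.4, 0.5, 0, 0, 1, -1.2, 0.4, 0, 0, 1, 0, 0, 0, 0, 1, 0, 0, 0, 0, 1, 1, 0, 0, 0, 1, 1, 0, 0, 0, 1, 2, 0, 0, 0, 1, 2, 0, 0, 0, 1, 4, 0, 0, 0, 1, 8, 0, 0, 0, 1, 10, 0, 0, 0, 1, 10, 0, 0, 0, 1, 10, 0, 0, 0, 1, 10, 0, 0, 0, 1, 0, 0, 0, 0]'

```text
clock: 32.22
position: [0.5678, -0.0714, 0.0103]
eef_rot: [-3.141, -0.001, 2.673]
wrist_force: [0.1, -0.1, 0.4]
grip_width: 1.002
grasp_force: 0.0
```

```bash
python3 -c "
from h import *
T,q,tx,ty=state()
r=lens('top');print(r and (r[1],rk(r[2])))"
```

```text
scene 0.64 198 [74.7 78.7]
torch rack [74.7 78.7] tcp rack [-127.5  -26.1] z 0.0105 yaw 2.672 t 32.325 F [ 0.5 -0.6  1.3]
corner->axis dist mm 176.1 dir rack deg 19.8 theta 42.1 in tool x,y [-118.2  130.6]
(np.int32(240), array([-22.1, -15.9]))
```

```bash
python3 -c "
from h import *
for c in('scene','top','scene','top'):
  r=lens(c);print(c,r and (round(r[0],2),r[1],rk(r[2])))
for n in('round_box','tumbler'):
  r=manip.find_in(n,'top');print(n,r and (np.array(r[0]['bbox'])*[560,420,560,420]).round())"
```

```text
scene (0.73, np.int32(244), array([-23.3, -15.4]))
top (0.77, np.int32(239), array([-22. , -15.9]))
scene (0.8, np.int32(244), array([-23.3, -15.4]))
top (0.55, np.int32(240), array([-22.1, -15.9]))
round_box []
tumbler [277. 161. 301. 190.]
```

```bash
python3 -c "
from plant import manip
print(manip.job_done())"
```

```text
the job is handed in; nothing more can be done
None
```

I slid the torch into the middle stall and handed the job in: both cameras put it upright within about 1 mm of the back board (x ≈ -22.6 mm, y ≈ -15.7 mm in the rack frame), with the gripper clear; it leaned about 0.14 rad (8°) early on when a knuckle touched it, but settled upright when I backed off. I did not re-measure the other things at the end.

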